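Face up the cracker row at the deli counter

ROBOT

A 6-joint arm with a two-finger parallel gripper is mounted at the origin on the work surface. World frame = base frame: x ahead of the robot, y to its left, z up, the work surface at z = 0. Lengths are in m, angles in rad, forces in N, time in s.
With the tool pointing down it reaches from about 0.35 to 0.85 m from the base axis. Payload 8.1 kg.
Tool frame: the origin (TCP) lies between the finger pads; the fingertips stand 25 mm ahead of it and the grasp point (between the pads) lies 6 mm ahead of it; z points along the fingers, y is the line along which they close (so a half turn about z gives the same grasp; the last joint's range is limited). The gripper opens to 93 mm and grips with 3 to 60 N. Pads are 15 mm wide; open, the fingers measure 128 mm over their backs; the gripper's body (75 mm by 188 mm) begins 65 mm behind the grasp point.
Start: joints at [-1.323, 0.13, 1.488, -0, 1.523, -0.085], TCP at [0.196, -0.567, 0.244] pointing down, gripper open.
Joint ranges: [-2.96, 2.96], [-0.89, 2.26], [0.02, 2.5], [-1.34, 4.48], [0, 2.73], [-2.66, 2.66]. Speed limits (rad/s): [2.39, 2.39, 2.79, 3.14, 3.14, 3.14].

INTERFACE

Orientations are given as a rotation vector (axis times angle).
In Python, from plant import robot gives the robot as it stands.
- The arm moves only by the tool arm_command, never from a script. Its argument "increments" is text: rows parted by semicolons, each of 5 numbers parted by spaces: the closure, from 0 (fully open) to 1 (shut), then the shift along the tool's x, y, z in mm, then the turn about the tool's z in rad. A call has 1 to 5 rows; each row is the pose to reach, as a shift and turn from the pose commanded when the call began, along the tool's axes at that moment; what a row does not reach only later rows make up. A row lasts 1/10 s, in which the tool goes at most 50 mm and 8.59 degrees, less where a joint would pass 70% of its speed; a pose out of reach is approached as far as the arm can. A call with a gripper value outside its range is refused whole. The fingers move at their own pace and stop on an object; "grip_force" is the grip in N (left out, the last holds). Time passes only in rows, so rows that repeat a pose let the fingers close. It gives the time, the measured TCP pose, the force, the opening and the grip force at its end, in the units of the state.
- robot.read_state(): the state, without advancing time (a new reading comes with each control period).
- robot.read_camera(name): name is "scene" or "top" or "wrist"; returns the picture (400x640x3 uint8, blue, green, red); there is no depth.
- robot.camera_model(name): a dict with "fx", "fy", "cx", "cy" (pixels), "eye" and "rotation" of the camera in the world. Camera axes: x right, y down, z forward; pixel columns grow to the right and rows downward; lengths in m; the calibration is good to about 2 mm. The wrist camera is an equidistant fisheye: a pixel r from the principal point sees the ray r / f radians off the axis. A picture is of the moment at which its call begins: read the wrist's pose just before it. camera_model takes no time and is no camera call; for the wrist camera it gives the pose at the moment of the call.
- robot.close_job(): hands the job in; it is judged then, once.
The state is a dict: "t": time; "q": joint angles; "dq": joint speeds; "joint_torque": joint torques, N m; "tool_pos": TCP position; "orientation": TCP orientation; "force": force on the tool from outside, world axes, zero at the start; "wrist_torque": the same for the moment, N m; "opening": finger opening in m; "gripper_force": force on a finger pad.
Only numpy, scipy, OpenCV 4.12 (cv2) and the standard library are available. Lean on these libraries where they do the work, as an engineer would, in place of code of your own. Each camera call takes 0.05 s, during which the arm holds its last target. There are 200 camera calls.

TASK

Some red cracker cartons stand loose on the deli counter: put every one that is the same size as the display carton fixed on the dark rack into the rack beside it, standing upright and lying across the rack like it, all butted flush in one row with no gaps, and the bookend slid up against the last one. Cartons of the wrong size, longer or shorter, go flat on the floor of the green returns tray. Knock over no jar, can or bottle, and leave everything at rest.

Things in the scene. Friction and masses are not known exactly. Their poses are not given: they have to be found in the camera images.
- carton_a: red cracker carton with a cream band between two thin yellow stripes round its middle, the RIGHT size: 125 mm long (own x), 48 mm wide (own y), 60 mm high, about 0.2 kg, standing loose on the counter on its 48 mm wide underside. Origin: centre of the underside. It looks the same after a half turn. May be absent (three or all four of carton_a to carton_d are there).
- carton_b: red cracker carton with a cream band between two thin yellow stripes round its middle, the RIGHT size: 125 mm long (own x), 48 mm wide (own y), 60 mm high, about 0.2 kg, standing loose on the counter on its 48 mm wide underside. Origin: centre of the underside. It looks the same after a half turn. May be absent (three or all four of carton_a to carton_d are there).
- carton_c: red cracker carton with a cream band between two thin yellow stripes round its middle, the RIGHT size: 125 mm long (own x), 48 mm wide (own y), 60 mm high, about 0.2 kg, standing loose on the counter on its 48 mm wide underside. Origin: centre of the underside. It looks the same after a half turn. May be absent (three or all four of carton_a to carton_d are there).
- carton_d: red cracker carton with a cream band between two thin yellow stripes round its middle, the RIGHT size: 125 mm long (own x), 48 mm wide (own y), 60 mm high, about 0.2 kg, standing loose on the counter on its 48 mm wide underside. Origin: centre of the underside. It looks the same after a half turn. May be absent (three or all four of carton_a to carton_d are there).
- carton_short: red cracker carton with a cream band between two thin yellow stripes round its middle, a WRONG size: 105 mm long (own x), 48 mm wide (own y), 60 mm high, about 0.2 kg, standing loose on the counter on its 48 mm wide underside. Origin: centre of the underside. It looks the same after a half turn. May be absent (at least one of the two wrong ones is there).
- carton_long: red cracker carton with a cream band between two thin yellow stripes round its middle, a WRONG size: 145 mm long (own x), 48 mm wide (own y), 60 mm high, about 0.2 kg, standing loose on the counter on its 48 mm wide underside. Origin: centre of the underside. It looks the same after a half turn. May be absent (at least one of the two wrong ones is there).
- rack: dark steel display rack, fixed, 158 mm deep (own x), 410 mm long (own y). Origin: centre of its underside. Floor 8 mm above the counter; lips 9 mm high above the floor along front and back, 140 mm clear between them. At its +y end an end plate 93 mm high and, against it, a display carton of the right size (125 mm along x, 48 mm, 60 mm), fixed for good; at its -y end the sliding bookend.
- row_start (a point): point on the rack's floor, midway between the lips, at the foot of the free face of the fixed display carton. Axes are the rack's: the row of cartons grows from here towards -y, each carton lying across the rack (its long side along x) and taking 48 mm.
- bookend (a joint): slide of the bookend along the rack, in m: 0 at the rack's -y end, growing as it moves to +y, towards the row; range 0 to 0.30. It starts at 0 to 0.03, stays where left and needs about 2 N to move.
- bookend_face (a point): foot of the bookend's inner (+y) face, 1 mm above the rack's floor, midway across; the rack's axes. At joint 0 it is 333 mm to -y of row_start. The bookend: aluminium plate 12 mm thick (own y), 100 mm wide, 58 mm high, with a narrower tongue (45 mm wide, same thickness, black top) rising above it to 115 mm above the counter.
- bookend_grip (a point): centre of the bookend's tongue, 99 mm above the counter, 16 mm below the tongue's top: pinch it here from above along the rack's y (12 mm thick).
- returns: shallow green plastic returns tray, fixed to the counter, 200 mm (own x) by 220 mm (own y), walls 4 mm thick and 25 mm high in all. Origin: centre of its underside.
- returns_in (a point): centre of the returns tray's inner floor; axes are the tray's. Inside it measures 192 mm by 212 mm; room for both wrong cartons side by side, long sides along x.
- honey_a: small amber honey jar, 56 mm across, 70 mm high, a bystander standing loose on the counter; not to be knocked over. Origin: centre of the underside.
- honey_b: small amber honey jar, 56 mm across, 70 mm high, a bystander standing loose on the counter; not to be knocked over. Origin: centre of the underside.
- honey_c: small amber honey jar, 56 mm across, 70 mm high, a bystander standing loose on the counter; not to be knocked over. Origin: centre of the underside.
- tomato_can: yellow-labelled can, 74 mm across, 110 mm high, a bystander standing loose on the counter; not to be knocked over. Origin: centre of the underside.
- oil: green oil bottle, 64 mm across, 200 mm high, a bystander standing loose on the counter; not to be knocked over. Origin: centre of the underside.
There are look-alikes about, which are no part of the job. What is shaped like the carton_a but purple is not meant.

How it is judged:
By the outcome, as a careful person would: the job done as asked, in the order asked, and still so for the second after the job is handed in, with the robot touching nothing.
Of carton_a, carton_b, carton_c, carton_d only 3 to 4 are there at a start; the rules pass over those that are not, and their reading is None.
Of carton_short, carton_long only 1 to 2 are there at a start; the rules pass over those that are not, and their reading is None.
At some moment in a run one of carton_a, carton_b, carton_c, carton_d, carton_short, carton_long may be knocked a few centimetres aside while the robot is not near it.
It also fails if it takes over 210 s, if anything falls off the work surface, if the arm or the gripper's body presses on something with over 40 N, if the wrist force passes 120 N, or if a joint passes its speed limit or range.

## Working session

There is one attempt and no reset: what is moved stays moved. The work goes in short steps, Python scripts to look and compute and a tool call to move; the robot and the scene stay as the last step left them, time stands still between calls to the robot, and variables do not carry over. Pictures are saved under pics/ and viewed, at most 14 in all, crops included, and the job is handed in when it is done.

Besides the shell and the picture viewer there is one more tool, called after ">>>" as name(argument=value, ...) on one line, values as JSON. arm_command: Moves the arm, as the interface text tells. Its arguments: {"type":"object","properties":{"increments":{"type":"string"},"grip_force":{"type":"number"}},"required":["increments"]}

```bash
mkdir -p pics; ls
python3 - <<'E'
from plant import robot
import cv2
for n in("scene","top"):
    m=robot.camera_model(n); print(n,m)
    cv2.imwrite(f"pics/{n}0.png",robot.read_camera(n))
s=robot.read_state();print(s)
E
```

```text
pics
scene {'fx': 495.2145837216477, 'fy': 495.2145837216477, 'cx': 321.55921685995287, 'cy': 198.59095292695883, 'eye': array([1.54423522, 0.26069569, 1.04006105]), 'rotation': array([-1.53083485, -1.94642332,  0.91035842])}
top {'fx': 513.6398727642269, 'fy': 513.6398727642269, 'cx': 317.386082963463, 'cy': 197.7872342805971, 'eye': array([ 0.32650524, -0.06021423,  1.65617418]), 'rotation': array([-2.18723985,  2.15274428, -0.07270845])}
{'t': 0.1, 'q': array([-1.32340311e+00,  1.31081834e-01,  1.48915190e+00,  1.75709693e-06,
        1.52296945e+00, -8.53658109e-02]), 'dq': array([-0.00061885, -0.00306404, -0.00318845, -0.00030742, -0.00046748,
        0.00029572]), 'joint_torque': array([ 1.03239487e-03, -5.61340284e+01, -4.93098342e+01,  7.70116900e-02,
        2.90112826e-02, -6.23576352e-05]), 'tool_pos': array([ 0.19592073, -0.56663105,  0.24270472]), 'orientation': array([-3.09662665e+00, -5.20022420e-01,  2.01875659e-04]), 'force': array([-1.22407982,  0.0283868 , -0.08442353]), 'wrist_torque': array([ 0.02776993, -0.0447011 ,  0.0064966 ]), 'gripper_force': 0.0, 'opening': 0.09281278902036653}
```

View pics/top0.png

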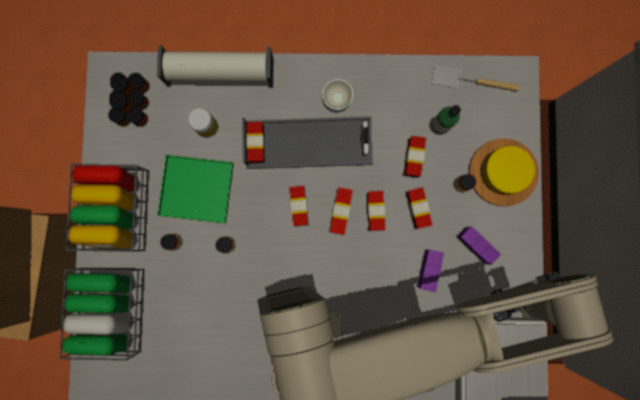

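View pics/scene0.png

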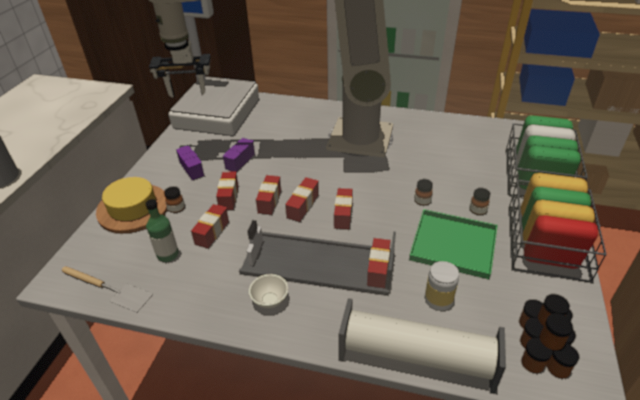

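The top view shows five loose red cartons, at px (299,206), (341,211), (376,211), (419,208) and (415,157). The rack spans (243–373,118–167), with the display carton at its left end, and the green tray is at (196,188). Next I'll fit boxes to both views.

```bash
cat > h.py <<'E'
import numpy as np, cv2
from plant import robot
from scipy.optimize import minimize
from scipy.spatial.transform import Rotation as R
CAM={n:robot.camera_model(n) for n in("scene","top")}
def proj(n,P):
    m=CAM[n]; c=(np.atleast_2d(P)-m["eye"])@R.from_rotvec(m["rotation"]).as_matrix()
    return np.c_[m["fx"]*c[:,0]/c[:,2]+m["cx"], m["fy"]*c[:,1]/c[:,2]+m["cy"]]
def back(n,uv,z):
    m=CAM[n]; d=R.from_rotvec(m["rotation"]).as_matrix()@np.array([(uv[0]-m["cx"])/m["fx"],(uv[1]-m["cy"])/m["fy"],1])
    return m["eye"]+d*(z-m["eye"][2])/d[2]
def box(x,y,a,L,W,z0,z1):
    c,s=np.cos(a),np.sin(a)
    return np.array([[x+c*i*L/2-s*j*W/2,y+s*i*L/2+c*j*W/2,z] for i in(-1,1) for j in(-1,1) for z in(z0,z1)])
def red(im):
    b,g,r=[c.astype(int) for c in cv2.split(im)]
    return ((r>50)&(r>2.2*g)&(r>2.2*b)).astype(np.uint8)
def hulls(n,im):   # red clusters near the middle of the counter
    m=red(im); k=cv2.dilate(m,np.ones((11,11) if n=="top" else (11,11)))
    _,lab=cv2.connectedComponents(m); out=[]
    parts=[]
    for i in range(1,lab.max()+1):
        p=np.argwhere(lab==i)[:,::-1]
        if 20<len(p)<1500: parts.append(p)
    return parts
def sil(n,P):
    h=cv2.convexHull(proj(n,P).astype(np.float32))
    return h
def fit(obs,x0,z0=0,H=.06,W=.048,L=None):
    """obs: dict cam->hull points (convex). maximise IoU of silhouettes over x,y,yaw(,L)"""
    def cost(p):
        l=L if L else p[3]; t=0
        for n,h in obs.items():
            s=sil(n,box(p[0],p[1],p[2],l,W,z0,z0+H)); a,_=cv2.intersectConvexConvex(s,h)
            t+=1-a/(cv2.contourArea(s)+cv2.contourArea(h)-a)
        return t/len(obs)
    p=np.array(x0+([] if L else [.125])); st=np.array([.01,.01,.15]+([] if L else [.015]))
    best=None
    for sg in(1,-1):
        S=np.vstack([p]+[p+sg*st[i]*np.eye(len(p))[i] for i in range(len(p))])
        r=minimize(cost,p,method="Nelder-Mead",options=dict(initial_simplex=S,xatol=1e-5,fatol=1e-5,maxiter=800))
        if best is None or r.fun<best.fun: best=r
    return best.x,best.fun
def inflate(pts):   # pixel cells -> hull of cell corners
    p=np.vstack([pts+[dx,dy] for dx in(-.5,.5) for dy in(-.5,.5)]).astype(np.float32)
    return cv2.convexHull(p)
def find(ims,xr=(.2,.75),yr=(-.55,.4)):
    pt=[p for p in hulls("top",ims["top"]) if xr[0]<back("top",p.mean(0),.05)[0]<xr[1] and yr[0]<back("top",p.mean(0),.05)[1]<yr[1]]
    # pair halves
    C=np.array([back("top",p.mean(0),.05)[:2] for p in pt]); used=set(); res=[]
    ps=hulls("scene",ims["scene"])
    D=np.linalg.norm(C[:,None]-C[None],axis=2)+np.eye(len(C))
    for i,j in sorted([(i,j) for i in range(len(C)) for j in range(i)],key=lambda t:D[t]):
        if i in used or j in used or D[i,j]>.13: continue
        used|={i,j}; d=C[i]-C[j]; a=np.arctan2(d[1],d[0])
        if abs(a)>np.pi/2: a-=np.sign(a)*np.pi
        m=(C[i]+C[j])/2; obs={"top":inflate(np.vstack([pt[i],pt[j]]))}
        e=cv2.convexHull(proj("scene",box(m[0],m[1],a,.16,.06,0,.075)).astype(np.float32))
        q=[p for p in ps if cv2.pointPolygonTest(e,tuple(map(float,p.mean(0))),False)>0]
        r1=fit(obs,[m[0],m[1],a]); 
        r2=None
        if q:
            obs["scene"]=inflate(np.vstack(q)); r2=fit(obs,[m[0],m[1],a])
        res.append((m,a,r1,r2,obs))
    return res
def grab(): return {n:robot.read_camera(n) for n in("scene","top")}
E
python3 - <<'E'
from h import *
np.set_printoptions(precision=4,suppress=True)
ims={n:cv2.imread(f"pics/{n}0.png") for n in("scene","top")}
for r in find(ims):
    print(r[0],"top",r[2][0],round(r[2][1],3),"both",r[3] and (r[3][0],round(r[3][1],3)))
    if r[0][0]>.45 and r[0][1]>0: print("display",fit(r[4],[r[0][0],r[0][1],r[1]],z0=.008,L=.125))
v=[cv2.resize(ims["top"][100:230,150:490],None,fx=2.3,fy=2.3,interpolation=cv2.INTER_CUBIC)]
cv2.imwrite("pics/crop.png",v[0])
b,g,r_=[c.astype(int) for c in cv2.split(ims["top"])]
gm=((g>60)&(g>1.6*r_)&(g>1.6*b)).astype(np.uint8); gm[:,:155]=0; gm[:,240:]=0
p=np.argwhere(gm)[:,::-1]; print("tray",cv2.minAreaRect(inflate(p))); 
h=inflate(p); print(fit({"top":h},[.3,.3,0],z0=0,H=.025,W=.22,L=.2))
E
```

```text
[ 0.5173 -0.3355] top [ 0.5201 -0.3375  0.0679  0.1154] 0.12 both (array([ 0.5183, -0.3384,  0.1438,  0.1113]), np.float64(0.312))
[ 0.4259 -0.2145] top [ 0.4267 -0.2163  0.015   0.12  ] 0.068 both (array([ 0.4264, -0.2154,  0.0931,  0.1182]), np.float64(0.283))
[0.4375 0.0276] top [0.4374 0.0272 0.1292 0.1216] 0.054 both (array([0.4372, 0.0279, 0.1536, 0.1196]), np.float64(0.237))
[0.6399 0.1713] top [0.6411 0.1732 0.0383 0.1185] 0.027 both (array([0.6407, 0.1727, 0.0486, 0.1186]), np.float64(0.223))
display (array([0.6381, 0.1719, 0.0546]), np.float64(0.2211609949451424))
[ 0.4233 -0.1048] top [ 0.4232 -0.1047 -0.1677  0.1417] 0.034 both (array([ 0.4232, -0.1047, -0.1648,  0.14  ]), np.float64(0.274))
tray ((195.06085205078125, 188.59266662597656), (70.1150131225586, 61.88288879394531), 6.519801616668701)
(array([ 0.4886,  0.3634, -3.2497]), np.float64(0.020703503840607262))
```

View pics/crop.png

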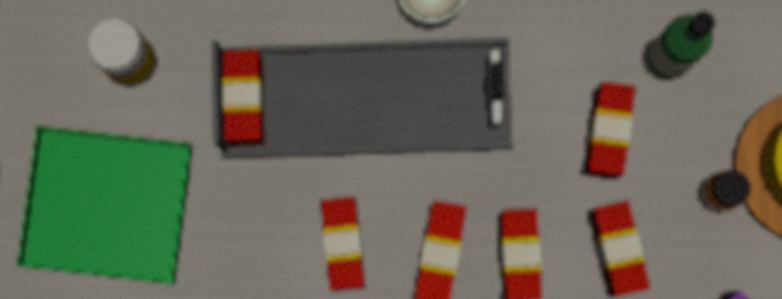

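The crop shows the cartons clearly, but the mask loses their shaded sides and the fit missed one carton. I'll check the masks.

Run:
```python
from h import *
ims={n:cv2.imread(f"pics/{n}0.png") for n in("scene","top")}
o=[]
for n,(y0,y1,x0,x1) in dict(top=(110,240,230,450),scene=(165,295,190,410)).items():
    m=red(ims[n])
    im=ims[n].copy(); im[m>0]=(255,255,0)
    o.append(np.hstack([cv2.resize(q[y0:y1,x0:x1],None,fx=1.8,fy=1.8,interpolation=cv2.INTER_NEAREST) for q in(ims[n],im)]))
cv2.imwrite("pics/m.png",np.vstack(o))
print(ims["scene"][235:256:2,213]); print(ims["top"][192:226:3,419])
```

```text
[[ 37  44  70]
 [ 36  42  69]
 [ 35  39  66]
 [ 47  51  68]
 [ 97 105 111]
 [131 141 147]
 [141 151 157]
 [140 150 157]
 [141 151 158]
 [141 152 157]
 [139 149 156]]
[[ 13  21 134]
 [  2  15 136]
 [ 15  23 137]
 [  0 121 145]
 [133 153 159]
 [138 157 162]
 [139 158 164]
 [ 89 141 159]
 [  0  64 142]
 [  9  22 136]
 [  3  14 134]
 [  6  21 137]]
```

View pics/m.png

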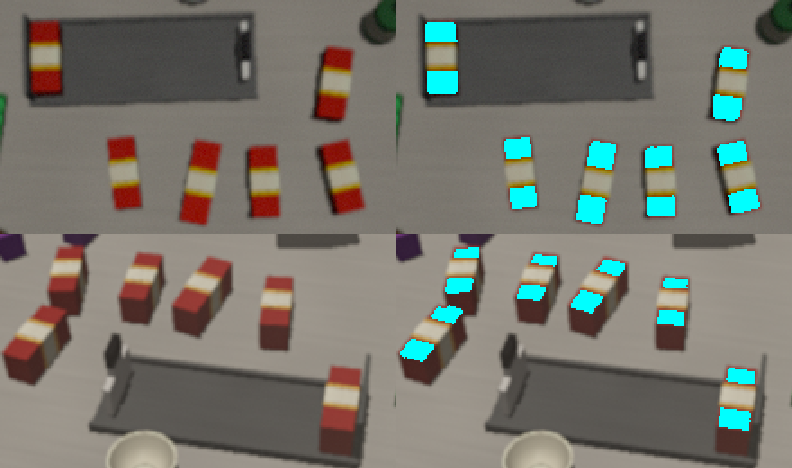

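Only the top faces are masked in the scene view, so I'll fit the bright top-face rectangle at z=60 mm in both views instead. It's the cleaner model.

```bash
python3 - <<'E'
s=open('h.py').read()
s=s.replace("((r>50)&(r>2.2*g)&(r>2.2*b))","((r>(85 if n=='scene' else 75))&(r>1.9*g)&(r>1.9*b))").replace("def red(im):","def red(im,n='top'):").replace("m=red(im); k=cv2.dilate(m,np.ones((11,11) if n==\"top\" else (11,11)))","m=red(im,n)")
s=s.replace("z0,z0+H))","z0+H,z0+H+1e-4))").replace("cv2.connectedComponents(m)","cv2.connectedComponents(m,connectivity=8)")
open('h.py','w').write(s)
E
python3 - <<'E'
from h import *
np.set_printoptions(precision=4,suppress=True)
ims={n:cv2.imread(f"pics/{n}0.png") for n in("scene","top")}
print([ (back("top",p.mean(0),.06)[:2],len(p)) for p in hulls("top",ims["top"])])
for r in find(ims):
    print(r[0],"top",r[2][0],round(r[2][1],3),"both",r[3] and (r[3][0],round(r[3][1],3)))
    if r[0][0]>.55 and r[0][1]>0: print("display",fit(r[4],[r[0][0],r[0][1],r[1]],z0=.008), fit({'top':r[4]['top']},[r[0][0],r[0][1],r[1]],z0=.008))
for n,uv in dict(honey_a=(170,241),honey_b=(224,244),oil=(446,118),can=(203,122),h3=(467,183)).items():
    print(n,back("top",uv,.07)[:2])
# rack: floor corners seen from top crop (px = 150+u/2.3,100+v/2.3)
for u,v,z in [(508,40,.017),(512,148,.017),(224,158,.017),(214,43,.093),(496,97,.115)]:
    print(back("top",(150+u/2.3,100+v/2.3),z))
E
```

```text
[(array([0.6828, 0.1711]), 181), (array([ 0.6422, -0.3421]), 167), (array([0.5953, 0.1671]), 205), (array([ 0.557 , -0.3303]), 191), (array([0.5267, 0.6685]), 847), (array([0.4797, 0.0326]), 164), (array([ 0.4697, -0.1129]), 217), (array([ 0.4768, -0.3392]), 176), (array([ 0.4678, -0.2113]), 179), (array([0.3941, 0.0216]), 175), (array([ 0.3946, -0.36  ]), 178), (array([ 0.3754, -0.0967]), 232), (array([ 0.383 , -0.2171]), 180), (array([-0.0943, -0.8107]), 1498)]
[ 0.5181 -0.3365] top [ 0.518  -0.3359  0.0927  0.1216] 0.112 both (array([ 0.5199, -0.3339,  0.1177,  0.12  ]), np.float64(0.124))
[ 0.426  -0.2152] top [ 0.4246 -0.2142  0.0534  0.1239] 0.042 both (array([ 0.4256, -0.2131,  0.0633,  0.1237]), np.float64(0.118))
[0.4376 0.0277] top [0.4363 0.027  0.1192 0.1244] 0.028 both (array([0.4374, 0.0276, 0.1314, 0.1239]), np.float64(0.129))
[0.641  0.1705] top [0.6391 0.1692 0.0616 0.1269] 0.091 both (array([0.6383, 0.1702, 0.0468, 0.126 ]), np.float64(0.067))
display (array([0.6414, 0.1703, 0.0493, 0.1324]), np.float64(0.11368246719412745)) (array([0.6376, 0.1681, 0.0588, 0.1263]), np.float64(0.0865348939687327))
[ 0.4232 -0.1051] top [ 0.4221 -0.1045 -0.157   0.1448] 0.054 both (array([ 0.4266, -0.1031, -0.1514,  0.15  ]), np.float64(0.136))
honey_a [0.3193 0.4219]
honey_b [0.3128 0.2541]
oil [ 0.7168 -0.4298]
can [0.6944 0.3327]
h3 [ 0.5132 -0.4935]
[ 0.7288 -0.1997  0.017 ]
[ 0.5753 -0.2065  0.017 ]
[0.5555 0.1967 0.017 ]
[0.701  0.2027 0.093 ]
[ 0.628  -0.1761  0.115 ]
```

```bash
python3 - <<'E'
s=open('h.py').read()
s=s.replace("    for i,j in sorted","    b,g,r_=[c.astype(int) for c in cv2.split(ims['top'])]; Y=np.argwhere((b<70)&(g>85)&(r_>110))[:,::-1]\n    for i,j in sorted")
s=s.replace("D[i,j]>.13: continue","D[i,j]>.13: continue\n        if (np.linalg.norm(Y-(pt[i].mean(0)+pt[j].mean(0))/2,axis=1)<7).sum()<8: continue")
s+='''
def yaw(st): 
    M=R.from_rotvec(st["orientation"]).as_matrix(); return M,np.arctan2(M[1,0],M[0,0])
def to(x,y,z,a,st=None,start=None):
    """shift in tool axes (mm) and turn for tool-down pose with tool x along world angle a (mod pi)"""
    M,t=yaw(st or robot.read_state()); p=(st or robot.read_state())["tool_pos"] if start is None else start
    d=M.T@(np.array([x,y,z])-p)*1000; turn=-(a-t); turn=(turn+np.pi/2)%np.pi-np.pi/2
    return np.r_[d,turn]
def look():
    ims=grab(); 
    for r in find(ims): print(np.round(r[2][0],4),round(r[2][1],3),"both",np.round(r[3][0],4) if r[3] else None)
'''
open('h.py','w').write(s)
E
python3 - <<'E'
from h import *
np.set_printoptions(precision=4,suppress=True)
ims={n:cv2.imread(f"pics/{n}0.png") for n in("scene","top")}
for r in find(ims):
    print("top",r[2][0],round(r[2][1],3),"both",r[3] and (r[3][0],round(r[3][1],3)))
st=robot.read_state(); M,t=yaw(st); print(M,t)
print(to(.50,-.336,.26,.08))
E
```

```text
top [ 0.4356 -0.349   0.24    0.1234] 0.066 both (array([ 0.4359, -0.3492,  0.243 ,  0.1234]), np.float64(0.288))
top [ 0.4246 -0.2142  0.0534  0.1239] 0.042 both (array([ 0.4256, -0.2131,  0.0633,  0.1237]), np.float64(0.118))
top [ 0.5986 -0.3365 -0.1309  0.1265] 0.059 both (array([ 0.6024, -0.3349, -0.1169,  0.1313]), np.float64(0.117))
top [0.4363 0.027  0.1192 0.1244] 0.028 both (array([0.4374, 0.0276, 0.1314, 0.1239]), np.float64(0.129))
top [0.6391 0.1692 0.0616 0.1269] 0.091 both (array([0.6383, 0.1702, 0.0468, 0.126 ]), np.float64(0.067))
top [ 0.4221 -0.1045 -0.157   0.1448] 0.054 both (array([ 0.4266, -0.1031, -0.1514,  0.15  ]), np.float64(0.136))
[[ 0.9451  0.3267 -0.0004]
 [ 0.3267 -0.9451  0.0016]
 [ 0.0001 -0.0016 -1.    ]] 0.3327588270693603
[ 362.7374 -118.6792  -17.0544    0.2528]
```

Four cartons are the right size (about 124–126 mm). The one at (0.422,-0.105) is the long one (145 mm). I'll move over the rack and look with the wrist camera.

>>> arm_command(increments="0 39 -26 -12 0.06; 0 78 -53 -24 0.12; 0 117 -79 -36 0.18; 0 156 -106 -48 0.24; 0 195 -132 -57 0.285")

```text
t: 0.6
tool_pos: [0.3379, -0.377, 0.3011]
orientation: [3.141, 0.071, 0.0]
force: [1.3, -0.3, 0.7]
opening: 0.093
gripper_force: 0.0
```

>>> arm_command(increments="0 150 -182 0 0; 0 150 -182 0 0; 0 150 -182 0 0; 0 150 -182 0 0; 0 150 -182 0 0")

```text
t: 1.1
tool_pos: [0.4795, -0.1869, 0.3003]
orientation: [-3.14, -0.077, 0.0]
force: [0.8, -0.5, 0.2]
opening: 0.093
gripper_force: 0.0
```

>>> arm_command(increments="0 150 -182 0 0; 0 150 -182 0 0; 0 150 -182 0 0; 0 150 -182 0 0; 0 150 -182 0 0")

```text
t: 1.6
tool_pos: [0.6204, 0.0022, 0.2998]
orientation: [-3.14, -0.078, 0.001]
force: [0.5, -0.7, -0.5]
opening: 0.0928
gripper_force: 0.0
```

Run:
```python
from h import *
st=robot.read_state(); m=robot.camera_model("wrist"); im=robot.read_camera("wrist")
import pickle; pickle.dump((st,m,im),open("w1.pkl","wb"))
print(st["tool_pos"],yaw(st)[1],st["q"],{k:np.round(v,3) for k,v in m.items()}); cv2.imwrite("pics/w1.png",im)
```

```text
[0.62043999 0.00224327 0.29982433] 0.04935949109091443 [-7.92913882e-02  1.70421949e-01  1.34265242e+00  5.12248499e-04
  1.62941994e+00  1.44217549e+00] {'fx': np.float64(309.707), 'fy': np.float64(309.707), 'cx': np.float64(325.098), 'cy': np.float64(199.316), 'eye': array([0.69 , 0.005, 0.441]), 'rotation': array([ 2.131, -2.03 , -0.264])}
```

View pics/w1.png

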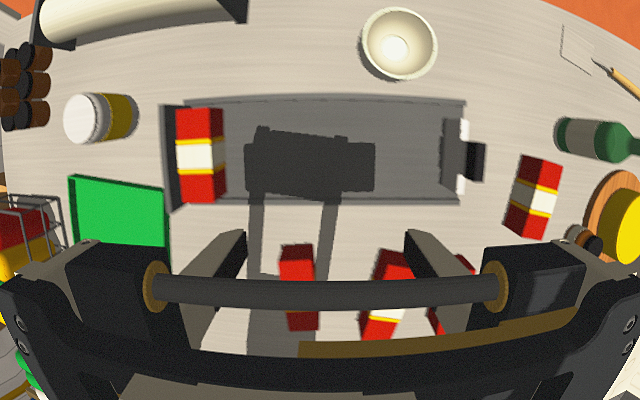

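The wrist view shows the rack: display carton at (200,155), bookend at (462,160), front-lip edge at about row 200. I'll zoom in on both ends.

Run:
```python
import pickle,cv2,numpy as np
st,m,im=pickle.load(open("w1.pkl","rb"))
a=cv2.resize(im[85:220,155:245],None,fx=4.4,fy=4.4,interpolation=cv2.INTER_CUBIC); b=cv2.resize(im[85:220,410:500],None,fx=4.4,fy=4.4,interpolation=cv2.INTER_CUBIC)
cv2.imwrite("pics/w1c.png",np.hstack([a,b]))
```

```text
(no output)
```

View pics/w1c.png

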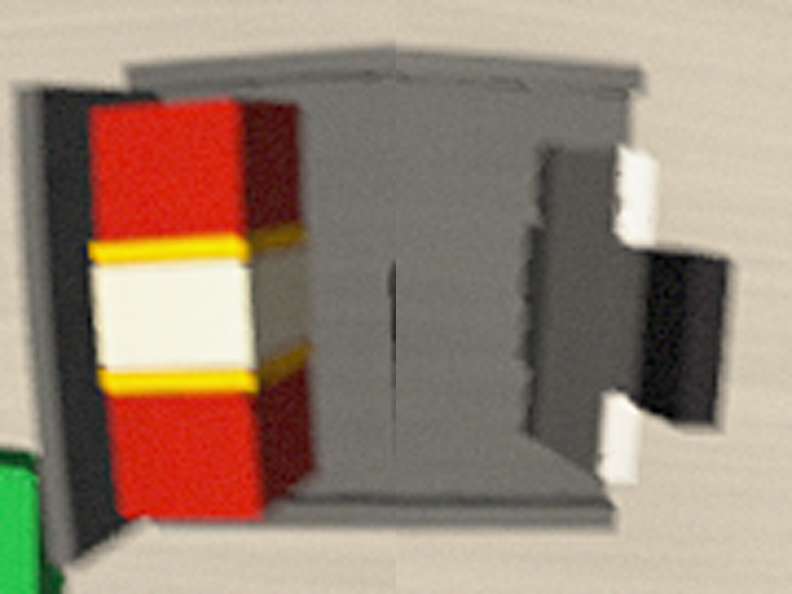

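```bash
cat >> h.py <<'E'
def backw(m,uv,z):
    p=np.array([uv[0]-m["cx"],uv[1]-m["cy"]]); r=np.hypot(*p); th=r/m["fx"]
    d=R.from_rotvec(m["rotation"]).as_matrix()@np.r_[p/r*np.sin(th),np.cos(th)]
    return m["eye"]+d*(z-m["eye"][2])/d[2]
E
python3 - <<'E'
from h import *
import pickle
st,m,im=pickle.load(open("w1.pkl","rb"))
for n,u,v,z in [("top ur",243,100,.068),("top lr",265,518,.068),("top ul",90,108,.068),("top ll",118,516,.068),("foot u",300,106,.008),("foot l",315,470,.008),("rack far r",641,70,.017),("rack near r",614,525,.017),("rack far l",128,70,.017),
  ("plate top in u",617,147,.058),("plate top in l",597,482,.058),("plate foot u",548,150,.008),("plate foot l",530,432,.008),("tong in u",694,257,.115),("tong in l",682,420,.115),("tong out u",730,262,.115),("tong out l",718,430,.115)]:
    px=(155+u/4.4 if u<396 else 410+(u-396)/4.4, 85+v/4.4)
    print(n,np.round(backw(m,px,z)[:2],4))
E
```

```text
top ur [0.702 0.149]
top lr [0.5799 0.1437]
top ul [0.7013 0.1987]
top ll [0.578  0.1932]
foot u [0.7017 0.1519]
foot l [0.58   0.1469]
rack far r [ 0.7345 -0.1954]
rack near r [ 0.58   -0.2039]
rack far l [0.715  0.2108]
plate top in u [ 0.7061 -0.1697]
plate top in l [ 0.604  -0.1754]
plate foot u [ 0.7042 -0.1672]
plate foot l [ 0.6088 -0.1709]
tong in u [ 0.678 -0.169]
tong in l [ 0.6349 -0.1714]
tong out u [ 0.6779 -0.1803]
tong out l [ 0.6329 -0.1832]
```

Rack geometry, all consistent: yaw 0.048, row_start (0.641,0.148), bookend at joint 0.0135. First pick is the carton at (0.4365,0.027).

>>> arm_command(increments="0 -183 -34 150 -0.076; 0 -183 -34 150 -0.076; 0 -183 -34 150 -0.076; 0 -183 -34 150 -0.076; 0 -183 -34 150 -0.076", grip_force=20)

```text
t: 2.15
tool_pos: [0.4319, 0.0249, 0.1478]
orientation: [-3.135, -0.195, 0.005]
force: [-0.7, -0.1, 0.5]
opening: 0.0929
gripper_force: 0.0
```

>>> arm_command(increments="0 0 0 40 0; 0 0 0 75 0; 0 0 0 98 0; 0 0 0 98 0; 1 0 0 98 0")

```text
t: 2.65
tool_pos: [0.4347, 0.0245, 0.0528]
orientation: [-3.135, -0.194, 0.002]
force: [0.5, -0.6, 0.7]
opening: 0.0888
gripper_force: 0.0
```

>>> arm_command(increments="1 0 0 0 0; 1 0 0 0 0; 1 0 0 0 0; 1 0 0 0 0; 1 0 0 0 0")

```text
t: 3.15
tool_pos: [0.4354, 0.0248, 0.0531]
orientation: [-3.135, -0.194, -0.001]
force: [0.3, 2.8, 1.9]
opening: 0.0494
gripper_force: 1.1
```

>>> arm_command(increments="1 0 0 0 0; 1 0 0 0 0; 1 0 0 -40 0; 1 0 0 -90 0; 1 0 0 -130 0")

```text
t: 3.65
tool_pos: [0.4347, 0.0243, 0.1843]
orientation: [3.135, 0.194, -0.001]
force: [1.2, 0.4, -1.4]
opening: 0.048
gripper_force: 20.0
```

Run:
```python
from h import *
st=robot.read_state(); print(st["tool_pos"],yaw(st)[1],st["opening"],st["gripper_force"])
print(to(.6433,.1001,.175,.048),to(.6433,.1001,.061,.048)); look()
```

```text
[0.43465224 0.02428695 0.18427744] 0.12370285656412665 0.04800478526401155 19.998586177825928
[ 2.16412503e+02 -4.94933070e+01  9.14424936e+00  7.57028566e-02] [ 2.16470921e+02 -4.95446498e+01  1.23144223e+02  7.57028566e-02]
[ 0.4355 -0.3491  0.2391  0.1235] 0.063 both [ 0.4359 -0.3492  0.2416  0.1234]
[ 0.4246 -0.2142  0.0537  0.1237] 0.044 both [ 0.4256 -0.2131  0.0633  0.1236]
[ 0.5986 -0.3365 -0.1305  0.1265] 0.058 both [ 0.6022 -0.3349 -0.1171  0.1308]
[0.6392 0.1697 0.0535 0.1271] 0.083 both [0.6386 0.1702 0.0478 0.1265]
[ 0.4221 -0.1044 -0.1583  0.1448] 0.049 both [ 0.4269 -0.1032 -0.1512  0.1505]
```

>>> arm_command(increments="1 216 -50 9 0.076; 1 216 -50 9 0.076; 1 216 -50 9 0.076; 1 216 -50 9 0.076; 1 216 -50 9 0.076")

```text
t: 4.25
tool_pos: [0.6449, 0.1019, 0.17]
orientation: [3.14, 0.076, -0.005]
force: [-0.7, -0.5, -1.5]
opening: 0.0476
gripper_force: 20.0
```

>>> arm_command(increments="1 0 0 40 0; 1 0 0 80 0; 1 0 0 105 0; 1 0 0 113 0; 1 0 0 113 0")

```text
t: 4.75
tool_pos: [0.6416, 0.1005, 0.0582]
orientation: [3.14, 0.075, -0.006]
force: [-0.7, -0.1, -1.2]
opening: 0.048
gripper_force: 20.0
```

>>> arm_command(increments="0.4 0 0 0 0; 0.4 0 0 0 0; 0.4 0 0 0 0; 0.4 0 0 -10 0; 0.4 0 0 -40 0")

```text
t: 5.25
tool_pos: [0.6407, 0.1006, 0.098]
orientation: [3.14, 0.075, -0.01]
force: [0.7, -0.0, -0.2]
opening: 0.056
gripper_force: 0.0
```

Run:
```python
from h import *
st=robot.read_state(); print(st["tool_pos"],yaw(st)[1],st["opening"],st["gripper_force"])
print(to(.435,-.2135,.19,.057))
```

```text
[0.64070627 0.10057221 0.09796778] 0.04777576666323124 0.05595299060027854 0.0
[-2.21042953e+02  3.03909085e+02 -9.05849688e+01 -9.22423334e-03]
```

>>> arm_command(increments="0.4 0 0 -50 0; 0.2 0 0 -100 0; 0 -30 40 -100 0; 0 -60 80 -100 0; 0 -90 119 -100 0")

```text
t: 5.75
tool_pos: [0.5586, -0.0234, 0.2024]
orientation: [3.14, 0.077, 0.004]
force: [0.8, -1.8, -0.0]
opening: 0.0833
gripper_force: 0.0
```

>>> arm_command(increments="0 -140 185 40 -0.009; 0 -140 185 40 -0.009; 0 -140 185 40 -0.009; 0 -140 185 40 -0.009; 0 -140 185 40 -0.009")

```text
t: 6.25
tool_pos: [0.4263, -0.2159, 0.1613]
orientation: [3.139, 0.087, 0.001]
force: [0.8, -0.2, 0.2]
opening: 0.093
gripper_force: 0.0
```

Run:
```python
from h import *
st=robot.read_state(); print(st["tool_pos"],yaw(st)[1],st["opening"])
print(to(.425,-.2138,.052,.057)); look()
```

```text
[ 0.42633743 -0.21590866  0.16127167] 0.055724509362516925 0.09303230088811629
[-1.29776021e+00 -2.31716893e+00  1.09267926e+02 -1.27549064e-03]
[ 0.5986 -0.3366 -0.1285  0.1265] 0.058 both [ 0.6022 -0.3349 -0.1165  0.1309]
[0.6436 0.0984 0.0375 0.1275] 0.072 both [0.6434 0.1002 0.0513 0.1275]
[0.639  0.1697 0.0535 0.1267] 0.09 both [0.6383 0.1702 0.0488 0.1261]
[ 0.4423 -0.1067 -0.1814  0.1049] 0.263 both [ 0.4351 -0.1055 -0.1747  0.135 ]
```

>>> arm_command(increments="0 -1 -2 45 0; 0 -1 -2 85 0; 0 -1 -2 109 0; 0 -1 -2 109 0; 1 -1 -2 109 0")

```text
t: 6.85
tool_pos: [0.4276, -0.2117, 0.0527]
orientation: [3.14, 0.09, 0.001]
force: [0.4, 0.7, 0.3]
opening: 0.0886
gripper_force: 0.0
```

>>> arm_command(increments="1 0 0 0 0; 1 0 0 0 0; 1 0 0 0 0; 1 0 0 0 0; 1 0 0 0 0")

```text
t: 7.35
tool_pos: [0.4272, -0.2123, 0.0522]
orientation: [3.139, 0.089, 0.001]
force: [-0.1, -2.8, 1.5]
opening: 0.0495
gripper_force: 1.0
```

>>> arm_command(increments="1 0 0 0 0; 1 0 0 0 0; 1 0 0 -40 0; 1 0 0 -90 0; 1 0 0 -130 0")

```text
t: 7.85
tool_pos: [0.4265, -0.2114, 0.1831]
orientation: [-3.139, -0.089, 0.001]
force: [1.0, -0.4, -0.9]
opening: 0.0479
gripper_force: 20.0
```

Run:
```python
from h import *
st=robot.read_state(); print(st["tool_pos"],yaw(st)[1],st["opening"],st["gripper_force"])
s=.126; print(to(.641+.048*s,.148-s,.175,.048))
```

```text
[ 0.42647568 -0.21141226  0.18305914] 0.05676704266927544 0.04791772476208711 19.99659150838852
[ 2.33465359e+02 -2.20514000e+02  8.11679116e+00  8.76704267e-03]
```

>>> arm_command(increments="1 117 -110 4 0.009; 1 117 -110 4 0.009; 1 117 -110 4 0.009; 1 117 -110 4 0.009; 1 117 -110 4 0.009")

```text
t: 8.35
tool_pos: [0.5376, -0.0935, 0.1764]
orientation: [-3.14, -0.08, 0.003]
force: [-0.7, -0.9, -2.4]
opening: 0.0482
gripper_force: 20.0
```

>>> arm_command(increments="1 116 -110 4 0; 1 116 -110 4 0; 1 116 -110 4 0; 1 116 -110 4 0; 1 116 -110 4 0")

```text
t: 8.85
tool_pos: [0.6477, 0.0201, 0.1724]
orientation: [3.141, 0.077, -0.004]
force: [-0.5, -1.1, -2.4]
opening: 0.0478
gripper_force: 20.0
```

Run:
```python
from h import *
st=robot.read_state(); print(st["tool_pos"],yaw(st)[1])
s=.126; print(to(.641+.048*s,.148-s,.063,.048))
s=.092; print(to(.641+.048*s,.148-s,.063,.048))
```

```text
[0.64774505 0.02011136 0.17239377] 0.04906810600790255
[-3.55686224e-01 -1.92760291e+00  1.09394729e+02  1.06810601e-03]
[-3.18075826e-01 -3.59667275e+01  1.09392452e+02  1.06810601e-03]
```

>>> arm_command(increments="1 0 0 40 0; 1 0 0 80 0; 1 0 0 105 0; 1 0 0 110 0; 1 0 0 110 0")

```text
t: 9.35
tool_pos: [0.6469, 0.0183, 0.0634]
orientation: [3.141, 0.072, -0.003]
force: [0.4, -0.1, -1.5]
opening: 0.0477
gripper_force: 20.0
```

>>> arm_command(increments="1 0 -8 0 0; 1 0 -16 0 0; 1 0 -23 0 0; 1 0 -29 0 0; 1 0 -34 0 0")

```text
t: 9.85
tool_pos: [0.6471, 0.0546, 0.0646]
orientation: [3.14, 0.076, 0.002]
force: [-0.3, -2.9, 0.6]
opening: 0.0479
gripper_force: 23.0
```

>>> arm_command(increments="1 0 0 0 0; 0.4 0 0 1 0; 0.4 0 0 1 0; 0.4 0 0 1 0; 0.4 0 0 -40 0")

```text
t: 10.35
tool_pos: [0.6414, 0.0539, 0.0967]
orientation: [-3.14, -0.075, 0.02]
force: [-0.2, -0.3, -0.9]
opening: 0.0558
gripper_force: 0.0
```

Run:
```python
from h import *
st=robot.read_state(); print(st["tool_pos"],yaw(st)[1],st["opening"],st["gripper_force"])
print(to(.55,-.15,.2,.048))
look()
```

```text
[0.64143656 0.05388424 0.09670622] 0.04746831024490588 0.055824149147707065 0.0
[-1.02300505e+02  1.99218172e+02 -1.02204507e+02 -5.31689755e-04]
[ 0.4357 -0.3502  0.2216  0.1233] 0.055 both [ 0.4361 -0.3501  0.2221  0.1233]
[ 0.5986 -0.3368 -0.1249  0.1265] 0.061 both [ 0.6022 -0.3349 -0.1162  0.1315]
[ 0.4222 -0.1053 -0.1709  0.1451] 0.053 both [ 0.4268 -0.1031 -0.1512  0.15  ]
```

>>> arm_command(increments="0.4 0 0 -50 0; 0.2 0 0 -100 0; 0 -25 43 -100 0; 0 -50 86 -100 0; 0 -74 130 -100 0")

```text
t: 10.95
tool_pos: [0.5782, -0.08, 0.2039]
orientation: [-3.14, -0.077, -0.002]
force: [1.0, -1.1, -0.6]
opening: 0.083
gripper_force: 0.0
```

>>> arm_command(increments="0 -24 42 0 -0.05; 0 -48 84 0 -0.1; 0 -72 126 0 -0.15; 0 -96 168 0 -0.182; 0 -120 210 0 -0.182")

```text
t: 11.45
tool_pos: [0.468, -0.2961, 0.2035]
orientation: [-3.12, -0.362, -0.001]
force: [0.8, 0.1, 0.5]
opening: 0.0931
gripper_force: 0.0
```

Run:
```python
from h import *
st=robot.read_state(); print(st["tool_pos"],yaw(st)[1],st["opening"])
print(to(.4360,-.3502,.052,.23)); look()
```

```text
[ 0.46797219 -0.29613662  0.20346943] 0.23114166909325437 0.09311777370929301
[-4.36199675e+01  4.53200305e+01  1.51431341e+02  1.14166909e-03]
[ 0.6179 -0.3375 -0.1556  0.0883] 0.226 both [ 0.6076 -0.3347 -0.1421  0.127 ]
[0.6418 0.125  0.071  0.1284] 0.544 both [ 0.6403  0.1432 -0.4761  0.1489]
[0.6448 0.0537 0.0516 0.1271] 0.112 both [0.6449 0.0545 0.0622 0.1273]
[ 0.4228 -0.1037 -0.1719  0.1437] 0.094 both [ 0.4287 -0.1018 -0.1844  0.1485]
```

>>> arm_command(increments="0 -30 31 10 0; 0 -44 45 40 0; 0 -44 45 85 0; 0 -44 45 125 0; 0 -44 45 151 0")

```text
t: 12.05
tool_pos: [0.4353, -0.3467, 0.0489]
orientation: [-3.117, -0.359, 0.003]
force: [0.0, -0.5, -0.3]
opening: 0.0929
gripper_force: 0.0
```

>>> arm_command(increments="0 0 0 0 0; 1 0 0 0 0; 1 0 0 0 0; 1 0 0 0 0; 1 0 0 0 0")

```text
t: 12.55
tool_pos: [0.4374, -0.3494, 0.0544]
orientation: [3.119, 0.36, 0.003]
force: [-0.2, 0.3, -0.1]
opening: 0.0654
gripper_force: 0.0
```

>>> arm_command(increments="1 0 0 0 0; 1 0 0 0 0; 1 0 0 0 0; 1 0 0 0 0; 1 0 0 -20 0")

```text
t: 13.05
tool_pos: [0.4344, -0.3467, 0.0696]
orientation: [-3.116, -0.359, 0.006]
force: [-2.0, 0.6, -3.0]
opening: 0.0484
gripper_force: 20.0
```

>>> arm_command(increments="1 0 0 -40 0; 1 0 0 -80 0; 1 0 0 -110 0; 1 0 0 -110 0.1; 1 0 0 -110 0.18")

```text
t: 13.55
tool_pos: [0.4367, -0.3488, 0.1836]
orientation: [3.14, 0.072, 0.002]
force: [-0.7, -0.5, -2.9]
opening: 0.0476
gripper_force: 20.0
```

Run:
```python
from h import *
st=robot.read_state(); print(st["tool_pos"],yaw(st)[1],st["opening"],st["gripper_force"])
s=.174; print(to(.641+.048*s,.148-s,.175,.048))
```

```text
[ 0.43668189 -0.3488175   0.18360302] 0.04599245063328443 0.04758740736018838 19.96536612510681
[ 2.27278205e+02 -3.12705501e+02  8.57977667e+00 -2.00754937e-03]
```

>>> arm_command(increments="1 140 -192 0 0; 1 140 -192 0 0; 1 140 -192 0 0; 1 140 -192 0 0; 1 140 -192 0 0")

```text
t: 14.05
tool_pos: [0.5672, -0.1469, 0.1817]
orientation: [-3.139, -0.08, 0.002]
force: [0.4, -0.6, -1.6]
opening: 0.048
gripper_force: 20.0
```

>>> arm_command(increments="1 87 -121 0 0; 1 87 -121 0 0; 1 87 -121 0 0; 1 87 -121 0 0; 1 87 -121 0 0")

```text
t: 14.55
tool_pos: [0.647, -0.0233, 0.1811]
orientation: [-3.14, -0.082, 0.004]
force: [-0.9, -0.4, -2.6]
opening: 0.0477
gripper_force: 20.0
```

Run:
```python
from h import *
st=robot.read_state(); print(st["tool_pos"],yaw(st)[1])
for s in(.174,.14): print(to(.641+.048*s,.148-s,.063,.048))
```

```text
[ 0.64702007 -0.02333791  0.18106325] 0.05236040358278605
[2.51543045e+00 2.81200092e+00 1.18056007e+02 4.36040358e-03]
[ 2.66510690e+00 -3.12268144e+01  1.18064680e+02  4.36040358e-03]
```

>>> arm_command(increments="1 2 3 45 0.004; 1 2 3 90 0.004; 1 2 3 113 0.004; 1 2 3 118 0.004; 1 2 3 118 0.004")

```text
t: 15.05
tool_pos: [0.6485, -0.0288, 0.0638]
orientation: [-3.141, -0.07, 0.003]
force: [-0.1, 0.8, -1.5]
opening: 0.048
gripper_force: 20.0
```

>>> arm_command(increments="1 0 -8 0 0; 1 0 -16 0 0; 1 0 -23 0 0; 1 0 -29 0 0; 1 0 -34 0 0")

```text
t: 15.55
tool_pos: [0.6489, 0.0067, 0.0658]
orientation: [3.14, 0.073, 0.003]
force: [0.4, -1.1, -2.3]
opening: 0.048
gripper_force: 21.1
```

>>> arm_command(increments="1 0 0 0 0; 0.4 0 0 1 0; 0.4 0 0 1 0; 0.4 0 0 1 0; 0.4 0 0 -40 0")

```text
t: 16.05
tool_pos: [0.6435, 0.0064, 0.0982]
orientation: [-3.139, -0.071, 0.018]
force: [-0.8, 0.0, -0.3]
opening: 0.0556
gripper_force: 0.0
```

>>> arm_command(increments="0.4 0 0 -40 0; 0.2 0 0 -90 0; 0 -25 43 -90 0; 0 -50 86 -90 0; 0 -50 86 -90 0")

```text
t: 16.55
tool_pos: [0.6001, -0.0863, 0.195]
orientation: [3.14, 0.066, -0.001]
force: [0.8, 0.0, -0.6]
opening: 0.0834
gripper_force: 0.0
```

Run:
```python
from h import *
st=robot.read_state(); print(st["tool_pos"],yaw(st)[1],st["opening"],st["gripper_force"])
print(to(.600,-.336,.2,-.123))
look()
```

```text
[ 0.60013057 -0.08630465  0.19499764] 0.04178314185019299 0.08339595528363752 0.0
[-1.05637478e+01  2.49478349e+02 -4.66588210e+00  1.64783142e-01]
[ 0.5986 -0.3365 -0.1305  0.1265] 0.058 both [ 0.6031 -0.335  -0.1161  0.1309]
[0.6427 0.1    0.0465 0.1291] 0.68 both [0.6417 0.1192 0.9882 0.1815]
```

>>> arm_command(increments="0 -2 50 -5 0.05; 0 -4 100 -5 0.1; 0 -7 150 -5 0.165; 0 -9 200 -5 0.165; 0 -11 249 -5 0.165")

```text
t: 17.15
tool_pos: [0.6033, -0.3316, 0.1992]
orientation: [-3.135, 0.185, -0.0]
force: [0.9, -0.1, 0.1]
opening: 0.0927
gripper_force: 0.0
```

Run:
```python
from h import *
st=robot.read_state(); print(st["tool_pos"],yaw(st)[1],st["opening"],st["gripper_force"])
print(to(.600,-.336,.052,-.123))
```

```text
[ 0.60333599 -0.33157406  0.19921567] -0.11756170949954062 0.09274912922141541 0.0
[-2.80753183e+00  4.92646314e+00  1.47210802e+02  5.43829050e-03]
```

>>> arm_command(increments="0 -3 4 20 0.005; 0 -3 4 60 0.005; 0 -3 4 100 0.005; 0 -3 4 130 0.005; 0 -3 4 147 0.005")

```text
t: 17.65
tool_pos: [0.598, -0.3322, 0.0482]
orientation: [-3.132, 0.193, 0.007]
force: [0.4, 0.7, 0.4]
opening: 0.0931
gripper_force: 0.0
```

>>> arm_command(increments="0 0 0 0 0; 1 0 0 0 0; 1 0 0 0 0; 1 0 0 0 0; 1 0 0 0 0")

```text
t: 18.15
tool_pos: [0.6, -0.3353, 0.0545]
orientation: [3.134, -0.195, 0.004]
force: [-0.5, 0.7, 0.3]
opening: 0.0652
gripper_force: 0.0
```

>>> arm_command(increments="1 0 0 0 0; 1 0 0 0 0; 1 0 0 0 0; 1 0 0 0 0; 1 0 0 -20 0")

```text
t: 18.65
tool_pos: [0.5966, -0.3331, 0.0687]
orientation: [-3.132, 0.195, 0.009]
force: [-1.5, 1.1, -3.1]
opening: 0.0479
gripper_force: 20.0
```

>>> arm_command(increments="1 0 0 -40 0; 1 0 0 -80 0; 1 0 0 -120 0; 1 0 0 -120 -0.08; 1 0 0 -120 -0.165")

```text
t: 19.15
tool_pos: [0.5998, -0.3349, 0.1945]
orientation: [3.14, 0.069, 0.004]
force: [-1.0, -0.1, -3.4]
opening: 0.0476
gripper_force: 20.0
```

Run:
```python
from h import *
st=robot.read_state(); print(st["tool_pos"],yaw(st)[1],st["opening"],st["gripper_force"])
s=.222; print(to(.641+.048*s,.148-s,.19,.048))
```

```text
[ 0.59980172 -0.33494952  0.19451372] 0.04410414407372714 0.04760465722575766 19.98714029788971
[ 6.32982320e+01 -2.58415337e+02  4.32906729e+00 -3.89585593e-03]
```

>>> arm_command(increments="1 32 -133 0 -0.004; 1 32 -133 0 -0.004; 1 32 -133 0 -0.004; 1 32 -133 0 -0.004; 1 32 -133 0 -0.004")

```text
t: 19.65
tool_pos: [0.6254, -0.1993, 0.1918]
orientation: [-3.14, -0.074, 0.002]
force: [0.8, -0.1, -1.9]
opening: 0.048
gripper_force: 20.0
```

>>> arm_command(increments="1 32 -133 0 0; 1 32 -133 0 0; 1 32 -133 0 0; 1 32 -133 0 0; 1 32 -133 0 0")

```text
t: 20.15
tool_pos: [0.6514, -0.0667, 0.1921]
orientation: [3.14, 0.071, -0.002]
force: [-0.2, -0.3, -3.4]
opening: 0.048
gripper_force: 20.0
```

Run:
```python
from h import *
st=robot.read_state(); print(st["tool_pos"],yaw(st)[1])
for s in(.214,.189): print(to(.641+.048*s,.148-s,.063,.048))
cv2.imwrite("pics/t2.png",cv2.resize(robot.read_camera("top")[100:230,150:490],None,fx=2.3,fy=2.3,interpolation=cv2.INTER_CUBIC))
```

```text
[ 0.65144585 -0.0667465   0.19208172] 0.045387993065397605
[-1.32973650e-02 -8.08804223e-01  1.29081461e+02 -2.61200693e-03]
[-7.77512310e-02 -2.58375024e+01  1.29070824e+02 -2.61200693e-03]
```

>>> arm_command(increments="1 0 0 45 -0.003; 1 0 0 90 -0.003; 1 0 0 120 -0.003; 1 0 0 128 -0.003; 1 0 0 129 -0.003")

```text
t: 20.7
tool_pos: [0.6504, -0.0683, 0.0626]
orientation: [-3.141, -0.071, 0.004]
force: [-0.1, 0.1, -2.1]
opening: 0.048
gripper_force: 20.0
```

>>> arm_command(increments="1 0 -6 0 0; 1 0 -12 0 0; 1 0 -17 0 0; 1 0 -22 0 0; 1 0 -25 0 0")

```text
t: 21.2
tool_pos: [0.6513, -0.0412, 0.0649]
orientation: [3.14, 0.076, 0.003]
force: [0.9, -4.8, 1.9]
opening: 0.0479
gripper_force: 25.1
```

>>> arm_command(increments="1 0 0 0 0; 0.4 0 0 1 0; 0.4 0 0 1 0; 0.4 0 0 1 0; 0.4 0 0 -40 0")

```text
t: 21.7
tool_pos: [0.6455, -0.0408, 0.0968]
orientation: [-3.138, -0.074, 0.019]
force: [0.5, -0.3, -0.9]
opening: 0.0558
gripper_force: 0.0
```

>>> arm_command(increments="0.4 0 0 -40 0; 0.4 0 0 -90 0; 0.4 -60 0 -130 0; 0.4 -60 0 -200 0; 0.4 -60 0 -200 0")

```text
t: 22.2
tool_pos: [0.5889, -0.0436, 0.3053]
orientation: [-3.14, -0.076, 0.001]
force: [1.3, 0.9, 1.8]
opening: 0.0557
gripper_force: 0.0
```

Run:
```python
from h import *
import pickle
st=robot.read_state(); m=robot.camera_model("wrist"); im=robot.read_camera("wrist")
pickle.dump((st,m,im),open("w2.pkl","wb"))
print(st["tool_pos"],yaw(st)[1],st["opening"]); cv2.imwrite("pics/w2.png",im)
look()
```

```text
[ 0.58893434 -0.04356118  0.30533907] 0.048188237681789904 0.05569740009106387
[ 0.6406  0.1407 -0.5457  0.1516] 0.486 both [0.6389 0.1437 0.032  0.13  ]
[ 0.4215 -0.1085 -0.2177  0.1448] 0.128 both [ 0.43   -0.1031 -0.1594  0.1458]
```

View pics/w2.png

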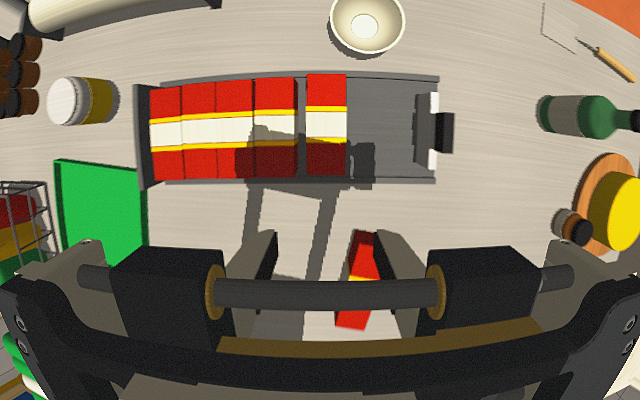

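The wrist view shows four cartons standing in the rack: three flush with the display carton, and the fourth (326,110) about 20 mm off. The bookend is at (435,132). Next I'll pinch the bookend's tongue and slide it.

>>> arm_command(increments="0.3 61 135 125 0; 0.3 61 135 125 0; 0.3 61 135 125 0; 0.3 61 135 125 0; 0.3 61 135 125 0", grip_force=20)

```text
t: 22.85
tool_pos: [0.6545, -0.1783, 0.1684]
orientation: [-3.137, -0.07, 0.02]
force: [-2.0, -0.5, -1.2]
opening: 0.0653
gripper_force: 0.0
```

Run:
```python
from h import *
st=robot.read_state(); print(st["tool_pos"],yaw(st)[1],st["opening"]); print(to(.656,-.176,.105,.048))
```

```text
[ 0.65448992 -0.17829538  0.16838313] 0.04461888858177797 0.06527916041011385
[ 2.40544299e+00 -1.94125463e+00  6.33673069e+01 -3.38111142e-03]
```

>>> arm_command(increments="0.3 0 0 30 0; 0.3 0 0 60 0; 0.3 0 0 72 0; 0.3 0 0 72 0; 0.3 0 0 72 0")

```text
t: 23.35
tool_pos: [0.6583, -0.1757, 0.1075]
orientation: [-3.141, -0.076, -0.001]
force: [0.2, 0.4, -0.5]
opening: 0.0651
gripper_force: 0.0
```

>>> arm_command(increments="0.7 0 0 0 0; 1 0 0 0 0; 1 0 0 0 0; 1 0 0 0 0; 1 0 0 0 0")

```text
t: 23.85
tool_pos: [0.658, -0.1761, 0.107]
orientation: [3.141, 0.075, 0.001]
force: [0.4, 0.4, 0.2]
opening: 0.0295
gripper_force: 0.0
```

>>> arm_command(increments="1 0 0 0 0; 1 0 0 0 0; 1 0 0 0 0")

```text
t: 24.15
tool_pos: [0.6578, -0.1761, 0.1066]
orientation: [3.141, 0.075, -0.0]
force: [-0.0, -0.2, -0.3]
opening: 0.0119
gripper_force: 20.0
```

>>> arm_command(increments="1 0 -20 0 0; 1 0 -40 0 0; 1 0 -60 0 0; 1 0 -80 0 0; 1 0 -98 0 0")

```text
t: 24.65
tool_pos: [0.653, -0.0761, 0.1066]
orientation: [3.141, 0.076, -0.0]
force: [2.4, -3.1, -3.1]
opening: 0.0116
gripper_force: 20.0
```

>>> arm_command(increments="1 0 -5 0 0; 1 0 -10 0 0; 1 0 -15 0 0; 1 0 -20 0 0; 1 0 -24 0 0")

```text
t: 25.15
tool_pos: [0.652, -0.0548, 0.1066]
orientation: [3.14, 0.074, -0.0]
force: [1.6, -5.7, -2.4]
opening: 0.012
gripper_force: 20.0
```

>>> arm_command(increments="1 0 0 0 0; 1 0 0 0 0; 1 0 0 0 0")

```text
t: 25.45
tool_pos: [0.652, -0.0541, 0.1066]
orientation: [-3.14, -0.075, 0.0]
force: [0.7, -1.9, -2.1]
opening: 0.0119
gripper_force: 20.0
```

>>> arm_command(increments="1 0 -1 0 0; 1 0 -2 0 0; 1 0 -2 0 0")

```text
t: 25.75
tool_pos: [0.652, -0.053, 0.1066]
orientation: [3.14, 0.074, 0.0]
force: [2.1, -5.3, -2.5]
opening: 0.0116
gripper_force: 20.0
```

>>> arm_command(increments="1 0 -1 0 0; 1 0 -2 0 0; 1 0 -2 0 0")

```text
t: 26.05
tool_pos: [0.6519, -0.0515, 0.1066]
orientation: [3.139, 0.074, 0.0]
force: [1.8, -7.4, -2.2]
opening: 0.0119
gripper_force: 20.0
```

>>> arm_command(increments="1 0 -1 0 0; 1 0 -1 0 0; 1 0 -1 0 0")

```text
t: 26.35
tool_pos: [0.6518, -0.0509, 0.1066]
orientation: [3.139, 0.074, 0.0]
force: [0.3, -8.8, -3.3]
opening: 0.0117
gripper_force: 20.0
```

>>> arm_command(increments="1 0 -1 0 0; 1 0 -1 0 0; 1 0 -1 0 0")

```text
t: 26.65
tool_pos: [0.6518, -0.0508, 0.1066]
orientation: [3.138, 0.073, 0.0]
force: [1.5, -12.5, -4.1]
opening: 0.0118
gripper_force: 20.0
```

>>> arm_command(increments="1 0 -1 0 0; 1 0 -1 0 0; 1 0 -1 0 0")

```text
t: 26.95
tool_pos: [0.6518, -0.0508, 0.1066]
orientation: [3.136, 0.072, 0.001]
force: [2.8, -15.9, -4.3]
opening: 0.0119
gripper_force: 20.0
```

>>> arm_command(increments="1 0 -1 0 0; 1 0 -1 0 0; 1 0 -1 0 0")

```text
t: 27.25
tool_pos: [0.6518, -0.0507, 0.1066]
orientation: [3.135, 0.071, 0.001]
force: [2.2, -20.7, -4.5]
opening: 0.0118
gripper_force: 20.0
```

>>> arm_command(increments="1 0 2 0 0; 1 0 4 0 0; 1 0 4 0 0; 0.7 0 4 0 0; 0.5 0 4 0 0")

```text
t: 27.75
tool_pos: [0.6519, -0.0495, 0.1068]
orientation: [-3.14, -0.076, -0.0]
force: [-0.8, 0.3, -0.0]
opening: 0.0235
gripper_force: 0.0
```

>>> arm_command(increments="0.5 0 0 0 0; 0.5 0 0 -40 0; 0.5 0 0 -90 0; 0.3 -50 0 -130 0; 0 -80 0 -200 0")

```text
t: 28.25
tool_pos: [0.5875, -0.0525, 0.2714]
orientation: [-3.14, -0.076, 0.006]
force: [0.3, -0.1, -0.2]
opening: 0.0582
gripper_force: 0.0
```

Run:
```python
from h import *
st=robot.read_state(); m=robot.camera_model("wrist"); im=robot.read_camera("wrist")
print(st["tool_pos"],yaw(st)[1],st["opening"]); cv2.imwrite("pics/w3.png",cv2.resize(im[50:210,100:400],None,fx=2.6,fy=2.6,interpolation=cv2.INTER_CUBIC))
look(); ims=grab(); cv2.imwrite("pics/t3.png",ims["top"])
print(to(.424,-.104,.2,-.157))
```

```text
[ 0.58748418 -0.05251379  0.27140695] 0.04852383557297061 0.058204342477675274
[ 0.6424  0.1311 -0.7239  0.1677] 0.526 both [ 0.6346  0.1274 -0.66    0.1638]
[ 0.4203 -0.1131 -0.0558  0.1423] 0.319 both [ 0.4302 -0.1027 -0.1715  0.1472]
[-168.26769799   43.0986261    72.42664416    0.20506638]
```

View pics/w3.png

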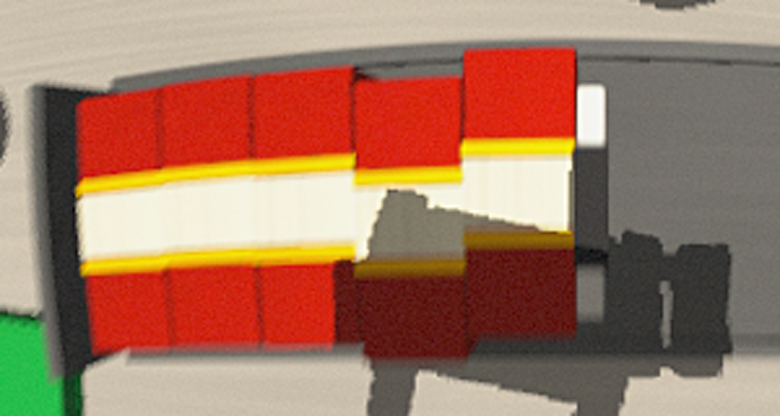

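The row is flush along y, but the third carton sits a few mm towards the front. I'll measure the sideways offsets.

```bash
cat > off.py <<'E'
from h import *
import sys
def rep(m,pts,sc,ox,oy):
    for n,a,b in pts:
        P=[backw(m,(ox+u/sc,oy+v/sc),.068) for u,v in(a,b)]
        c=(P[0]+P[1])/2; dx,dy=c[0]-.641,c[1]-.148
        print(n,"x off %.1f  s %.1f"%(1e3*(dx*.9988+dy*.048),-1e3*(dy*.9988-dx*.048)))
E
python3 - <<'E'
from off import *
m=robot.camera_model("wrist")
print(robot.read_state()["tool_pos"])
rep(m,[("disp",(120,188),(125,270)),("c1",(205,175),(212,260)),("c2",(303,163),(310,253)),("c3",(410,180),(412,272)),("c4",(520,150),(520,240)),
("c1-edge",(250,78),(260,348)),("c2-edge",(352,67),(365,345)),("c4-edge",(465,52),(468,336)),("c4end",(576,48),(576,338))],2.6,100,50)
E
```

```text
[ 0.58992743 -0.05287297  0.27260333]
disp x off -3.0  s -23.5
c1 x off -0.9  s 25.3
c2 x off 0.5  s 74.8
c3 x off -9.4  s 122.8
c4 x off 3.0  s 170.6
c1-edge x off -0.6  s 48.1
c2-edge x off 0.1  s 98.4
c4-edge x off 3.7  s 147.1
c4end x off 3.5  s 194.4
```

Carton 3 is about 8 mm forward, against the front lip. I'll nudge it back with closed fingertips from the front, then press the bookend again.

>>> arm_command(increments="0.6 0 0 0 0; 1 0 0 0 0; 1 0 0 0 0; 1 0 0 0 0; 1 0 0 0 0")

```text
t: 29.0
tool_pos: [0.5898, -0.0532, 0.2718]
orientation: [-3.141, -0.075, 0.001]
force: [0.1, 0.1, -1.3]
opening: 0.0471
gripper_force: 0.0
```

Run:
```python
from off import *
st=robot.read_state();m=robot.camera_model("wrist"); im=robot.read_camera("wrist")
print(st["tool_pos"],yaw(st)[1],st["opening"])
cv2.imwrite("pics/w4.png",cv2.resize(im[50:210,100:400],None,fx=2.6,fy=2.6,interpolation=cv2.INTER_CUBIC))
print(to(.5465,.0235,.12,.048),to(.5465,.0235,.065,.048))
```

```text
[ 0.5897864  -0.0531693   0.27175523] 0.047804663096537164 0.047094790487439
[-3.95749194e+01 -7.86647338e+01  1.51966301e+02 -2.20112109e-04] [-3.95535847e+01 -7.86597127e+01  2.06966296e+02 -2.20112109e-04]
```

View pics/w4.png

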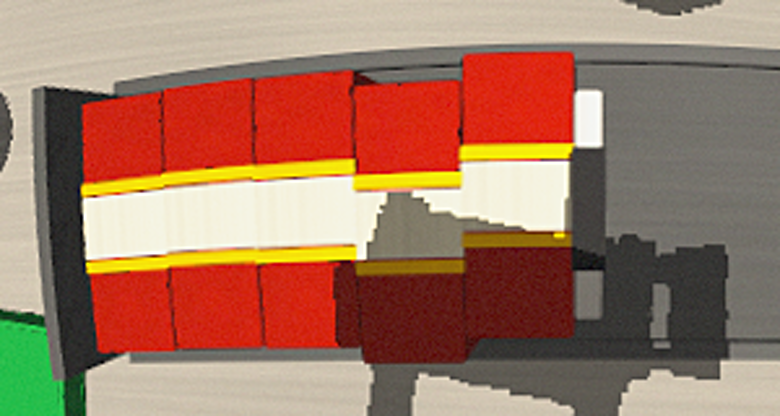

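>>> arm_command(increments="1 -40 -79 152 0; 1 -40 -79 152 0; 1 -40 -79 152 0; 1 -40 -79 152 0; 1 -40 -79 152 0")

```text
t: 29.55
tool_pos: [0.5422, 0.0253, 0.1158]
orientation: [-3.14, -0.078, 0.013]
force: [0.0, -0.4, -0.0]
opening: 0.0037
gripper_force: 0.0
```

>>> arm_command(increments="1 0 0 30 0; 1 0 0 55 0; 1 0 0 55 0; 1 0 0 55 0; 1 0 0 55 0")

```text
t: 30.05
tool_pos: [0.5481, 0.0233, 0.0679]
orientation: [3.14, 0.074, 0.006]
force: [0.1, -0.2, 0.5]
opening: 0.0005
gripper_force: 0.0
```

>>> arm_command(increments="1 5 0 0 0; 1 10 0 0 0; 1 14 0 0 0; 1 18 0 0 0; 1 18 0 0 0")

```text
t: 30.55
tool_pos: [0.5647, 0.0247, 0.0654]
orientation: [3.141, 0.075, 0.001]
force: [0.0, 0.5, -0.2]
opening: 0.0003
gripper_force: 0.0
```

>>> arm_command(increments="1 1 0 0 0; 1 2 0 0 0; 1 3 0 0 0; 1 4 0 0 0; 1 4 0 0 0")

```text
t: 31.05
tool_pos: [0.568, 0.0249, 0.0652]
orientation: [-3.141, -0.075, 0.0]
force: [-0.8, 0.1, 0.9]
opening: 0.0002
gripper_force: 0.3
```

>>> arm_command(increments="1 1 0 0 0; 1 2 0 0 0; 1 3 0 0 0; 1 3 0 0 0; 1 3 0 0 0")

```text
t: 31.55
tool_pos: [0.5712, 0.025, 0.0652]
orientation: [-3.141, -0.075, -0.0]
force: [-1.0, 0.3, -0.5]
opening: 0.0003
gripper_force: 0.5
```

>>> arm_command(increments="1 1 0 0 0; 1 2 0 0 0; 1 3 0 0 0; 1 3 0 0 0; 1 3 0 0 0")

```text
t: 32.05
tool_pos: [0.5742, 0.0252, 0.0652]
orientation: [-3.141, -0.075, -0.001]
force: [-0.6, 0.1, -0.4]
opening: 0.0006
gripper_force: 0.3
```

Run:
```python
from off import *
st=robot.read_state();m=robot.camera_model("wrist"); im=robot.read_camera("wrist")
import pickle; pickle.dump((st,m,im),open("w5.pkl","wb"))
print(st["tool_pos"]); 
cv2.imwrite("pics/w5.png",im)
```

```text
[0.57424067 0.02515167 0.06521615]
```

View pics/w5.png

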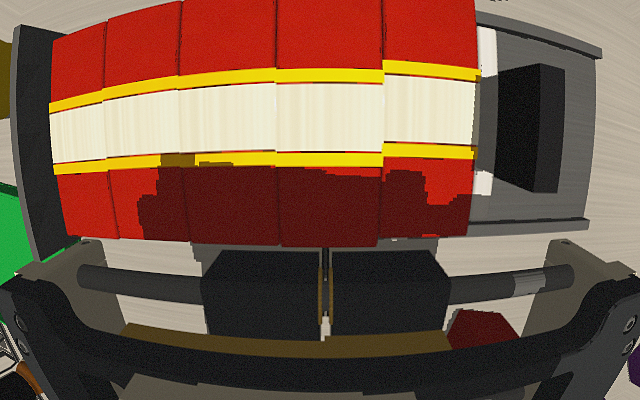

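Carton 3's stripes now line up with its neighbours' to within about 2 mm, and the row is still tight. Now the long carton.

>>> arm_command(increments="1 -20 0 0 0; 1 -25 0 -40 0; 0.5 -25 0 -90 0; 0 -25 0 -140 0; 0 -25 0 -140 0")

```text
t: 32.6
tool_pos: [0.5539, 0.0237, 0.2148]
orientation: [3.14, 0.075, 0.024]
force: [0.7, -0.3, 0.8]
opening: 0.0197
gripper_force: 0.0
```

Run:
```python
from h import *
st=robot.read_state(); print(st["tool_pos"],yaw(st)[1],st["opening"])
print(to(.4235,-.104,.2,-.157)); look()
```

```text
[0.55388472 0.02374454 0.2147972 ] 0.047826903177458656 0.019695749276033316
[-136.54988052  121.34640949   12.92208608    0.2048269 ]
[0.6387 0.1791 0.1742 0.1213] 0.415 both None
[ 0.4221 -0.1045 -0.157   0.1448] 0.054 both [ 0.4267 -0.1032 -0.1493  0.1499]
```

>>> arm_command(increments="0 -33 30 3 0.05; 0 -66 60 6 0.1; 0 -99 90 9 0.15; 0 -133 121 12 0.205; 0 -133 121 12 0.205")

```text
t: 33.2
tool_pos: [0.4179, -0.1057, 0.1904]
orientation: [3.131, -0.256, -0.008]
force: [1.0, 0.4, -0.4]
opening: 0.0675
gripper_force: 0.0
```

>>> arm_command(increments="0 0 0 0 0; 0 0 0 0 0; 0 0 0 0 0")

```text
t: 33.5
tool_pos: [0.4225, -0.1025, 0.1929]
orientation: [-3.132, 0.244, 0.001]
force: [-0.7, -0.0, -0.3]
opening: 0.0906
gripper_force: 0.0
```

Run:
```python
from h import *
st=robot.read_state(); print(st["tool_pos"],yaw(st)[1],st["opening"])
print(to(.423,-.104,.052,-.157))
```

```text
[ 0.42254921 -0.10246902  0.19290702] -0.15546686614413613 0.09062337311971301
[7.53455509e-01 1.49234451e+00 1.40906137e+02 1.53313386e-03]
```

>>> arm_command(increments="0 1 1 40 0; 0 1 1 80 0; 0 1 1 115 0; 0 1 1 140 0; 0 1 1 140 0")

```text
t: 34.0
tool_pos: [0.4201, -0.1024, 0.0493]
orientation: [-3.13, 0.244, 0.012]
force: [-0.2, 1.1, 0.1]
opening: 0.093
gripper_force: 0.0
```

>>> arm_command(increments="0 0 0 0 0; 1 0 0 0 0; 1 0 0 0 0; 1 0 0 0 0; 1 0 0 0 0")

```text
t: 34.5
tool_pos: [0.4235, -0.1046, 0.0541]
orientation: [3.131, -0.247, 0.002]
force: [-0.4, -0.8, 0.2]
opening: 0.0658
gripper_force: 0.0
```

>>> arm_command(increments="1 0 0 0 0; 1 0 0 0 0; 1 0 0 0 0; 1 0 0 0 0; 1 0 0 -20 0")

```text
t: 35.0
tool_pos: [0.4204, -0.1035, 0.0706]
orientation: [-3.13, 0.247, 0.009]
force: [-0.6, 1.2, -3.0]
opening: 0.0479
gripper_force: 19.9
```

>>> arm_command(increments="1 0 0 -40 0; 1 0 0 -80 0; 1 0 0 -120 0; 1 0 0 -120 0; 1 0 0 -120 0")

```text
t: 35.5
tool_pos: [0.4233, -0.1046, 0.1937]
orientation: [3.131, -0.247, 0.003]
force: [-0.0, 0.8, -2.9]
opening: 0.0481
gripper_force: 19.9
```

Run:
```python
from h import *
st=robot.read_state(); print(st["tool_pos"],yaw(st)[1],st["opening"],st["gripper_force"])
print(to(.4886,.3634,.19,-.108))
```

```text
[ 0.42329008 -0.10458917  0.19371622] -0.1571696341399452 0.048130167100416114 19.948833882808685
[-8.75252352e+00 -4.72444905e+02  3.50236952e+00 -4.91696341e-02]
```

>>> arm_command(increments="1 -4 -236 0 -0.049; 1 -4 -236 0 -0.049; 1 -4 -236 0 -0.049; 1 -4 -236 0 -0.049; 1 -4 -236 0 -0.049")

```text
t: 36.0
tool_pos: [0.4542, 0.1319, 0.1905]
orientation: [3.137, -0.168, -0.006]
force: [-0.1, -0.7, -2.0]
opening: 0.0479
gripper_force: 19.9
```

Run:
```python
from h import *
st=robot.read_state(); print(st["tool_pos"],yaw(st)[1]); print(to(.4886,.3634,.19,-.108))
im=cv2.imread("pics/t3.png"); b,g,r_=[c.astype(int) for c in cv2.split(im)]
gm=((g>60)&(g>1.6*r_)&(g>1.6*b)).astype(np.uint8); gm[:,:155]=0; gm[:,240:]=0
print(fit({"top":inflate(np.argwhere(gm)[:,::-1])},[.49,.36,-.1],z0=0,H=.025,W=.22,L=.2))
```

```text
[0.45423954 0.13187188 0.1905221 ] -0.10705983009365817
[ 9.42567626e+00 -2.33874359e+02  3.52668437e-01  9.40169906e-04]
(array([ 0.48804194,  0.36134222, -0.09191146]), np.float64(0.02115745227459609))
```

>>> arm_command(increments="1 9 -233 0 0; 1 9 -233 0 0; 1 9 -233 0 0; 1 9 -233 0 0; 1 9 -233 0 0")

```text
t: 36.5
tool_pos: [0.4883, 0.3625, 0.1897]
orientation: [3.135, -0.167, -0.006]
force: [-0.1, 0.0, -2.9]
opening: 0.0477
gripper_force: 19.9
```

>>> arm_command(increments="1 0 0 45 0; 1 0 0 85 0; 1 0 0 115 0; 1 0 0 128 0; 1 0 0 132 0")

```text
t: 37.0
tool_pos: [0.4879, 0.3586, 0.0579]
orientation: [3.134, -0.17, -0.007]
force: [-0.6, -0.4, -1.4]
opening: 0.0483
gripper_force: 20.0
```

>>> arm_command(increments="1 0 0 0 0; 1 0 0 0 0; 1 0 0 0 0")

```text
t: 37.3
tool_pos: [0.4911, 0.3606, 0.0631]
orientation: [-3.135, 0.17, -0.004]
force: [0.3, 0.4, -2.4]
opening: 0.0483
gripper_force: 20.0
```

>>> arm_command(increments="1 0 0 3 0; 1 0 0 5 0; 1 0 0 5 0; 0.4 0 0 5 0; 0.4 0 0 5 0")

```text
t: 37.8
tool_pos: [0.49, 0.36, 0.0563]
orientation: [-3.137, 0.17, -0.0]
force: [1.0, -0.2, 0.7]
opening: 0.055
gripper_force: 0.0
```

>>> arm_command(increments="0.4 0 0 0 0; 0.4 0 0 -30 0; 0.4 0 0 -80 0; 0.4 0 0 -130 0; 0.4 0 0 -180 0")

```text
t: 38.3
tool_pos: [0.4895, 0.3597, 0.2378]
orientation: [3.137, -0.17, -0.001]
force: [0.7, 0.5, 0.0]
opening: 0.0563
gripper_force: 0.0
```

>>> arm_command(increments="0.4 -50 200 0 0; 0.4 -50 200 0 0; 0.4 -50 200 0 0; 0.4 -50 200 0 0; 0.4 -50 200 0 0")

```text
t: 38.8
tool_pos: [0.417, 0.1629, 0.2357]
orientation: [3.135, -0.174, -0.001]
force: [0.3, 0.2, -0.3]
opening: 0.0557
gripper_force: 0.0
```

Run:
```python
from h import *
ims=grab(); im=robot.read_camera("wrist"); print(robot.read_state()["tool_pos"])
a=cv2.resize(ims["top"][90:260,140:480],(780,390),interpolation=cv2.INTER_CUBIC); b=ims["scene"][150:320,180:520]
cv2.imwrite("pics/f1.png",a); cv2.imwrite("pics/f2.png",cv2.resize(b,(780,390),interpolation=cv2.INTER_CUBIC))
```

```text
[0.41899311 0.16655781 0.23665853]
```

View pics/f1.png

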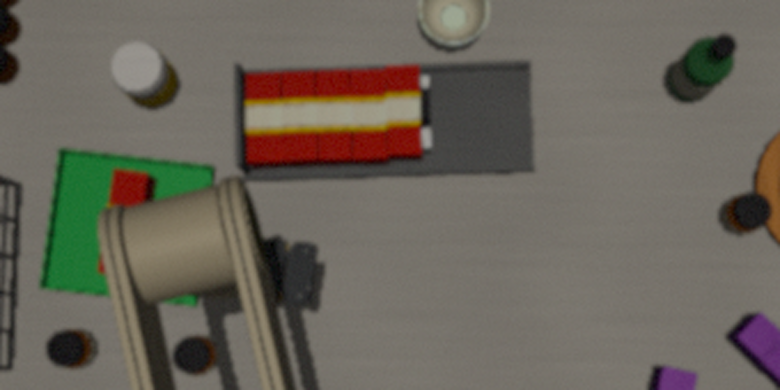

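View pics/f2.png

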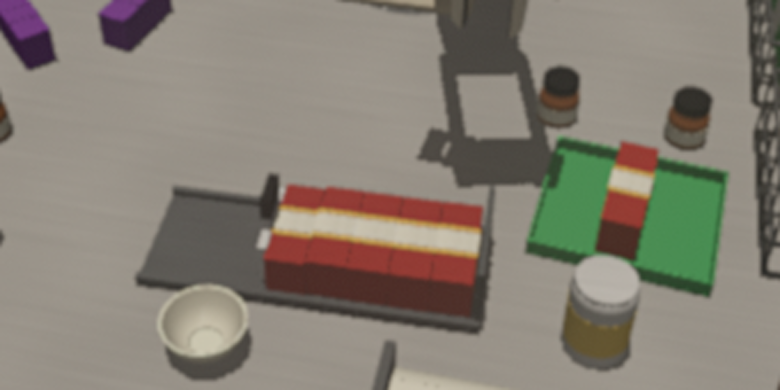

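The top and scene views show the row tight with the bookend against it, the long carton flat in the tray, and every jar, can and bottle upright. I'll let the arm settle, then hand in.

>>> arm_command(increments="0.4 0 0 0 0; 0.4 0 0 0 0; 0.4 0 0 0 0; 0.4 0 0 0 0; 0.4 0 0 0 0")

```text
t: 39.45
tool_pos: [0.4187, 0.1669, 0.2361]
orientation: [3.137, -0.169, -0.001]
force: [0.6, 0.3, -0.7]
opening: 0.0559
gripper_force: 0.0
```

```bash
python3 -c "
from plant import robot
print(robot.close_job())"
```

```text
the job is handed in; nothing more can be done
None
```

The job is handed in at 39 s, with no verdict returned: four right-size cartons stand butted in the rack with the bookend pressed up against the last, the one wrong-size carton (the long one) sits flat in the returns tray, and nothing was knocked over; the last carton sits about 3 mm off the row's centre line.

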